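# Show the trainee which part goes in the chuck

### The arm

A 6-joint arm with a two-finger parallel gripper is mounted at the origin on the work surface. World frame = base frame: x ahead of the robot, y to its left, z up, the work surface at z = 0. Lengths are in m, angles in rad, forces in N, time in s.
With the tool pointing down it reaches from about 0.275 to 1 m from the base axis. Payload 8.4 kg.
Tool frame: the origin (TCP) lies between the finger pads, 19 mm behind the fingertips; this is the grasp point; z points along the fingers, y is the line along which they close (so a half turn about z gives the same grasp; the last joint's range is limited). The gripper opens to 85 mm and grips with 20 to 120 N. Pads are 22 mm wide; open, the fingers measure 114 mm over their backs; the gripper's body (76 mm by 85 mm) begins 54 mm behind the grasp point. The pads swing forward as they close: fully open they stand 13 mm farther back than shut.
Start: joints at [1.281, 0.353, 1.633, -0, 1.155, -0.002], TCP at [0.177, 0.599, 0.25] pointing down, gripper open.
Joint ranges: [-2.63, 2.63], [-0.92, 2.1], [0.06, 2.66], [-1.3, 4.44], [0, 2.69], [-3.02, 3.02]. Speed limits (rad/s): [2.22, 2.22, 2.79, 3.14, 3.14, 3.14].

### API

Orientations are given as a rotation vector (axis times angle).
In Python, from rig import status, eyes, bot gives the robot as it stands.
- The arm moves only by the tool apply_moves, never from a script. Its argument "rows" is a list of rows, each a list of 3 entries, a list of its own where there are three numbers: the shift along the tool's x, y, z in cm, then the turn, a rotation vector about the tool's x, y, z in units of 8 degrees (1.0 is 8 degrees), then the opening, from 0 (shut) to 1 (fully open). In form: [[[dx, dy, dz], [wx, wy, wz], hand], ...]. A call has 1 to 10 rows; each row shifts and turns the commanded pose from where the row before left it, along the tool's axes as they then stand; what a row does not reach is not made up. A row lasts 1/10 s, in which the tool goes at most 50 mm and 8.59 degrees, less where a joint would pass 70% of its speed; a pose out of reach is approached as far as the arm can. A call is refused whole if a number of a shift passes 5 or a number of a turn 1, either way. A call with a gripper value outside its range is refused whole. The fingers move at their own pace and stop on an object; "newtons" is the grip in N (left out, the last holds). Time passes only in rows, so rows that do not move let the fingers close. It gives the time, the measured TCP pose, the force, the opening and the grip force at its end, in the units of the state.
- status.observe(): the state, without advancing time (a new reading comes with each control period).
- eyes.snapshot(name): name is "side" or "top" or "wrist"; returns the picture (480x640x3 uint8, red, green, blue); there is no depth.
- eyes.get_calibration(name): a dict with "fx", "fy", "cx", "cy" (pixels), "extrinsics" (4x4, takes a point from camera to world coordinates); the wrist camera has in their place "hand_eye" (4x4, takes a point from camera to tool coordinates, whose origin is the TCP and whose axes are the flange's). Camera axes: x right, y up, looking along -z (the intrinsics and any distortion apply to the point x, -y, -z); pixel columns grow to the right and rows downward; lengths in m; the calibration is good to about 2 mm. A picture is of the moment at which its call begins: read the wrist's pose just before it. get_calibration takes no time and is no camera call.
- bot.sign_off(): hands the job in; it is judged then, once.
The state is a dict: "time": time; "joint_positions": joint angles; "joint_vel": joint speeds; "joint_efforts": joint torques, N m; "eef_pos": TCP position; "tcp_rot": TCP orientation; "contact_force": force on the tool from outside, world axes, zero at the start; "ft_torque": the same for the moment, N m; "gripper_width": opening from 0.0 (shut) to 1.0 (fully open); "grasp_force": force on a finger pad.
Only numpy, scipy, OpenCV 4.12 (cv2) and the standard library are available. Lean on these libraries where they do the work, as an engineer would, in place of code of your own. Each camera call takes 0.05 s, during which the arm holds its last target. There are 200 camera calls.

### The job

Record a silent clip for the lathe trainees: press the recorder's button down with a fingertip to start it, then point down at the flanged bush with the fingertips two or three centimetres above its top and stay there for about two seconds, then point in the same way at the middle of the three-jaw chuck it is to go into, stay for about two seconds and finish there, still pointing. Only point: do not touch, lift or shift any workpiece, the chuck or the faceplate, do not point at any other workpiece or the faceplate, and leave the bench tools where they lie.

Things in the scene. Friction and masses are not known exactly. Their poses are not given: they have to be found in the camera images.
- bush: The flanged bush: a turned steel sleeve standing upright on the bench, 50 mm tall, 40 mm diameter, with ONE wide thin collar (68 mm diameter, 12 mm thick) at its foot and a 22 mm dark bore in its top. Loose. Origin at the centre of its underside, z up.
- bush_top (a point): Centre of the bush's top end, 50 mm above its underside; z up.
- chuck_face (a point): The three-jaw lathe chuck, fixed, lying face up on the bench: a steel drum 110 mm in diameter and 55 mm tall, with three stepped dark steel jaws 120 degrees apart rising 20 mm above its face around a 28 mm dark bore. This point lies on its axis, level with the tops of the jaws, 75 mm above the bench; z up.
- chuck: The chuck itself; origin at the centre of its underside, z up.
- rec_top (a point): Centre of the top of the recorder's round push button (26 mm diameter, grey in a black surround), the only button. The recorder is a fixed grey box, 75 mm by 100 mm and 40 mm tall, with a dark square display beside the button on its top. z up; the button is pressed straight down.
- rec (a joint): Travel of the recorder's button in m: 0 up, 0.006 fully down. Sprung: about 5 N takes it fully down and it comes back up when released. From 0.004 on it counts as pressed.
- plain: Another workpiece: plain steel cylinder, 44 mm diameter, 60 mm tall, loose, upright, leave alone. Origin at the centre of its underside, z up.
- stepped: Another workpiece: solid stepped steel shaft, loose, upright, 80 mm tall in three steps of 52, 36 and 22 mm diameter, no bore; leave alone. Origin at the centre of its underside, z up.
- cone: Another workpiece: steel cone, 52 mm diameter at the foot tapering to 12 mm, 66 mm tall, loose, upright; leave alone. Origin at the centre of its underside, z up.
- pulley: Another workpiece: steel pulley blank, two equal 60 mm rims with a groove between, 40 mm tall, solid, loose, upright; leave alone. Origin at the centre of its underside, z up.
- faceplate: A lathe faceplate, fixed, flat on the bench: steel disc 124 mm in diameter, 36 mm tall overall, with four dark radial slots and no jaws; leave alone. Origin at the centre of its underside, z up.
- caliper: Sliding caliper lying flat, 210 mm long (along its x), at most 60 mm wide, 10 mm tall, loose; leave alone. Origin at the middle of its beam's underside.
- chuck_key: T-shaped chuck key lying flat, about 100 mm long (along its x) with a 90 mm cross bar, 18 mm tall, loose; leave alone. Origin near its middle, at the underside.
- spanner: Open-ended spanner lying flat, 170 mm long (along its x), loose; leave alone. Origin near its middle, at the underside.
- plain_top (a point): Centre of the top of the plain workpiece, 60 mm above its underside; z up.
- stepped_top (a point): Centre of the top of the stepped workpiece, 80 mm above its underside; z up.
- cone_top (a point): Centre of the top of the cone workpiece, 66 mm above its underside; z up.
- pulley_top (a point): Centre of the top of the pulley workpiece, 40 mm above its underside; z up.
- faceplate_face (a point): Centre of the faceplate's upper face, 36 mm above the bench; z up.

How it is judged:
By the outcome, as a careful person would: the job done as asked, in the order asked, and still so for the second after the job is handed in, with the robot touching nothing.
It also fails if it takes over 48 s, if anything falls off the work surface, if the arm or the gripper's body presses on something with over 40 N, if the wrist force passes 120 N, or if a joint passes its speed limit or range.

## Working session

There is one attempt and no reset: what is moved stays moved. The work goes in short steps, Python scripts to look and compute and a tool call to move; the robot and the scene stay as the last step left them, time stands still between calls to the robot, and variables do not carry over. Pictures are saved under pics/ and viewed, at most 10 in all, crops included, and the job is handed in when it is done.

Besides the shell and the picture viewer there is one more tool, called by a JSON object that holds its "api" and its "payload". apply_moves: Moves the arm, as the interface text tells. Its arguments: {"type":"object","properties":{"rows":{"type":"array","items":{"type":"array"}},"newtons":{"type":"number"}},"required":["rows"]}

```bash
mkdir -p pics; python3 - <<'E'
from rig import status, eyes
import cv2
for n in ["top","side"]:
    cv2.imwrite(f"pics/{n}0.png", eyes.snapshot(n)[:,:,::-1]); print(n,eyes.get_calibration(n))
print(eyes.get_calibration("wrist"))
s=status.observe(); print(s)
E
```

```text
top {'fx': 493.1995600113922, 'fy': 493.1995600113922, 'cx': 320.76475289058317, 'cy': 239.41772213495804, 'extrinsics': array([[-0.01594975,  0.98808279, -0.15309479,  0.46525243],
       [-0.99986459, -0.0163818 , -0.00156103, -0.01629581],
       [-0.0040504 ,  0.15304916,  0.98821028,  1.04341812],
       [ 0.        ,  0.        ,  0.        ,  1.        ]])}
side {'fx': 501.96440630835605, 'fy': 501.96440630835605, 'cx': 319.6364367044037, 'cy': 236.8333803826328, 'extrinsics': array([[ 0.8262802 ,  0.38707364, -0.40918826,  0.0785189 ],
       [-0.56293999,  0.54304303, -0.62305925, -0.78737503],
       [-0.01896298,  0.74516996,  0.66660494,  0.90586173],
       [ 0.        ,  0.        ,  0.        ,  1.        ]])}
{'fx': 415.9562685079721, 'fy': 415.9562685079721, 'cx': 324.97563047224884, 'cy': 235.35312968506867, 'hand_eye': array([[ 6.56548208e-04,  9.59685739e-01,  2.81074459e-01,
         7.05143860e-02],
       [ 9.99999641e-01, -4.79692255e-04, -6.98014888e-04,
        -2.63740780e-04],
       [-5.35045692e-04,  2.81074816e-01, -9.59685710e-01,
        -1.23398009e-01],
       [ 0.00000000e+00,  0.00000000e+00,  0.00000000e+00,
         1.00000000e+00]])}
{'time': 0.1, 'joint_positions': array([ 1.28060257e+00,  3.53591875e-01,  1.63408368e+00, -1.57733268e-05,
        1.15521464e+00, -2.43554789e-03]), 'joint_vel': array([-0.00205508, -0.00218663, -0.00040787, -0.0010918 , -0.00020844,
       -0.00044203]), 'joint_efforts': array([ 8.73287354e-04, -6.06358767e+01, -3.42815387e+01,  5.43531905e-05,
        4.01972633e-03, -2.01806563e-05]), 'eef_pos': array([0.17728174, 0.59888834, 0.2493184 ]), 'tcp_rot': array([-4.50416548e-01, -3.10895905e+00,  2.01959380e-03]), 'contact_force': array([-0.6333444 ,  0.19379864, -0.14420983]), 'ft_torque': array([ 0.05293906, -0.02795639,  0.00483485]), 'grasp_force': 0.0, 'gripper_width': 0.9996835236580442}
```

View pics/top0.png

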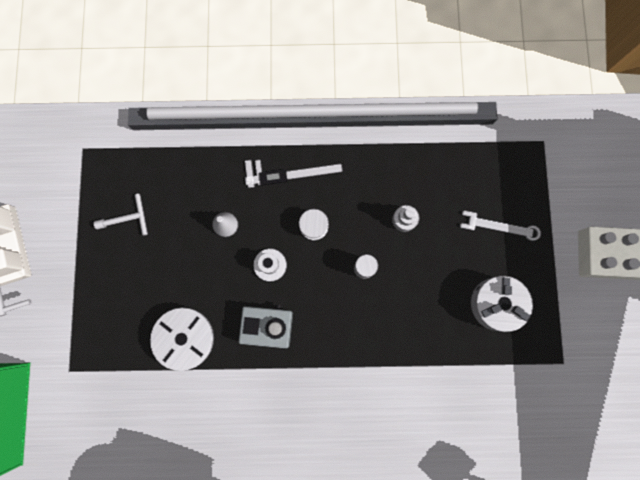

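View pics/side0.png

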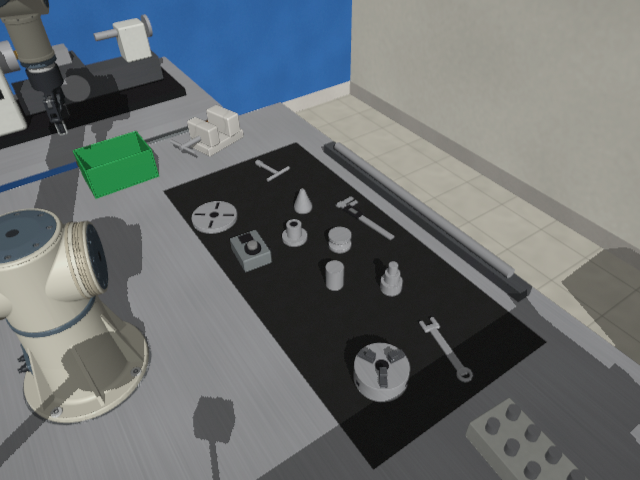

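The top view shows the bush bore at about (268,263), the button at (275,328) and the chuck bore at (505,304). In the side view they are at about (293,224), (252,243) and (382,369). I'll enlarge the top view to read them more closely.

```bash
cat > h.py <<'E'
import numpy as np
from rig import eyes
def ray(n,u,v,T=None):
    c=eyes.get_calibration(n); E=c["extrinsics"] if T is None else T
    d=E[:3,:3]@np.array([(u-c["cx"])/c["fx"],-(v-c["cy"])/c["fy"],-1]); return E[:3,3],d
def atz(n,u,v,z,T=None):
    o,d=ray(n,u,v,T); return o+d*(z-o[2])/d[2]
E
python3 - <<'E'
import cv2,numpy as np
from h import *
a=cv2.imread("pics/top0.png")
f=lambda x0,y0:cv2.resize(a[y0:y0+100,x0:x0+66],None,fx=6,fy=6,interpolation=cv2.INTER_CUBIC)
cv2.imwrite("pics/crop.png",np.hstack([f(240,245),f(470,255)]))
for nm,t,s,z in [("bush",(268,263),(293,222),.05),("btn",(275,328),(252,243),.045),("chuck",(505,304),(382,366),.055)]:
    print(nm,atz("top",*t,z).round(4),atz("side",*s,z).round(4))
E
```

```text
bush [0.5726 0.0928 0.05  ] [0.5796 0.1023 0.05  ]
btn [0.4427 0.0794 0.045 ] [0.4533 0.0978 0.045 ]
chuck [ 0.4826 -0.3783  0.055 ] [ 0.486  -0.3787  0.055 ]
```

View pics/crop.png

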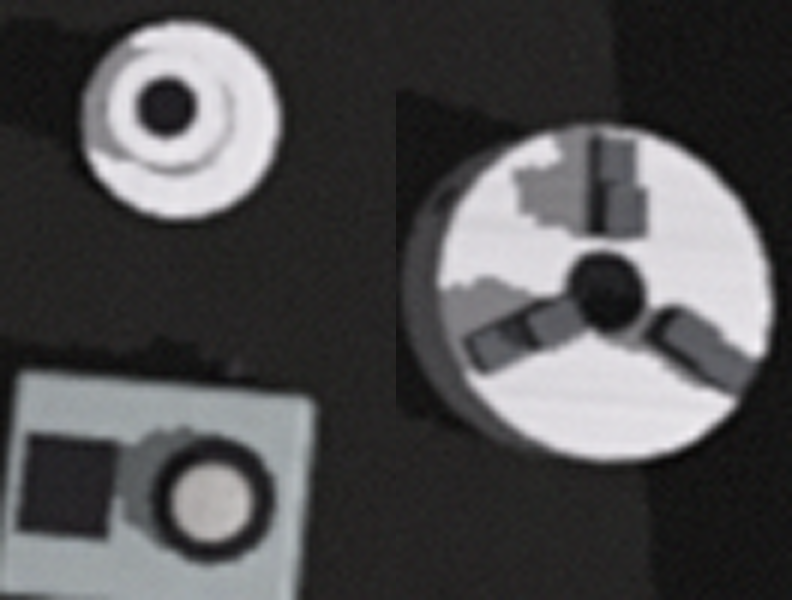

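```bash
cat >> h.py <<'E'
from scipy.spatial.transform import Rotation as R
def pose(s): 
    T=np.eye(4);T[:3,:3]=R.from_rotvec(s["tcp_rot"]).as_matrix();T[:3,3]=s["eef_pos"];return T
def shift(s,p): return (pose(s)[:3,:3].T@(np.array(p)-s["eef_pos"])*100).round(2)
E
python3 - <<'E'
from h import *
from rig import status
print(atz("top",267.5,262.7,.05),atz("top",504.8,303.5,.055))
for z in (.045,.05,.055,.06): print(z,atz("top",275.3,328.8,z),atz("side",253,243,z))
s=status.observe();print(pose(s).round(3)); print(shift(s,[.443,.08,.2]))
E
```

```text
[0.57325399 0.09384716 0.05      ] [ 0.48361859 -0.37794831  0.055     ]
0.045 [0.44116178 0.07877134 0.045     ] [0.45540154 0.09634574 0.045     ]
0.05 [0.44128242 0.07829526 0.05      ] [0.45321256 0.09121297 0.05      ]
0.055 [0.44140307 0.07781917 0.055     ] [0.45102357 0.0860802  0.055     ]
0.06 [0.44152371 0.07734308 0.06      ] [0.44883459 0.08094743 0.06      ]
[[-0.959  0.284 -0.     0.177]
 [ 0.284  0.959 -0.001  0.599]
 [-0.    -0.001 -1.     0.249]
 [ 0.     0.     0.     1.   ]]
[-40.21 -42.21   4.99]
```

{"api": "apply_moves", "payload": {"rows": [[[-2.7,-2.8,0],[0,0,0],0],[[-2.7,-2.8,0],[0,0,0],0],[[-2.7,-2.8,0],[0,0,0],0],[[-2.7,-2.8,0],[0,0,0],0],[[-2.7,-2.8,0],[0,0,0],0],[[-2.7,-2.8,0],[0,0,0],0],[[-2.7,-2.8,0],[0,0,0],0],[[-2.7,-2.8,0],[0,0,0],0],[[-2.7,-2.8,0],[0,0,0],0],[[-2.7,-2.8,0],[0,0,0],0]], "newtons": 40}}

```text
time: 1.1
eef_pos: [0.3571, 0.2526, 0.2499]
tcp_rot: [-0.45, -3.109, 0.0]
contact_force: [0.8, 0.3, -0.3]
gripper_width: 0.001
grasp_force: 0.0
```

{"api": "apply_moves", "payload": {"rows": [[[-2.7,-2.8,1],[0,0,0],0],[[-2.7,-2.8,1],[0,0,0],0],[[-2.7,-2.8,1],[0,0,0],0],[[-2.7,-2.8,1],[0,0,0],0],[[-2.4,-2.8,1],[0,0,0],0],[[0,0,0],[0,0,0],0],[[0,0,0],[0,0,0],0],[[0,0,0],[0,0,0],0]]}}

```text
time: 1.9
eef_pos: [0.4433, 0.083, 0.2]
tcp_rot: [-0.45, -3.109, -0.0]
contact_force: [0.5, 0.5, -0.3]
gripper_width: -0.002
grasp_force: 0.0
```

```bash
python3 - <<'E'
from h import *
from rig import status
import cv2
s=status.observe(); im=eyes.snapshot("wrist")
np.save("s1.npy",s,allow_pickle=True)
cv2.imwrite("pics/w1.png",im[:,:,::-1]); print(s["time"],s["eef_pos"],s["tcp_rot"],s["gripper_width"],shift(s,[.442,.078,.2]))
E
```

```text
1.9 [0.44333904 0.08297531 0.20004503] [-4.50343564e-01 -3.10880840e+00 -2.64593643e-04] -0.002413253800563984 [-0.01 -0.52  0.  ]
```

View pics/w1.png

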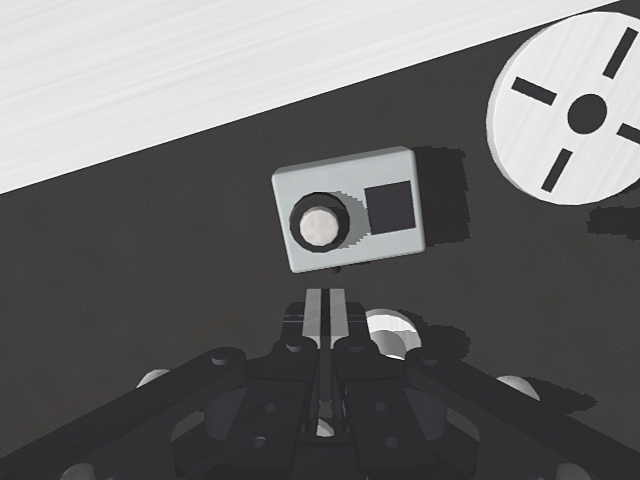

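Wrist view: the button's centre is at about (320,226), the fingers are shut, and the bush flange shows at the lower right. I'll triangulate the button with the top view.

```bash
python3 - <<'E'
from h import *
s=np.load("s1.npy",allow_pickle=True).item()
T=pose(s)@eyes.get_calibration("wrist")["hand_eye"]
for z in (.04,.045,.05,.055,.06,.065): 
    w=atz("wrist",320,226,z,T); print(z,w,atz("top",275.3,328.8,z),shift(s,[w[0],w[1],.2]))
E
```

```text
0.04 [0.44767138 0.07798641 0.04      ] [0.44104113 0.07924743 0.04      ] [-0.56 -0.36  0.  ]
0.045 [0.44640165 0.0784224  0.045     ] [0.44116178 0.07877134 0.045     ] [-0.42 -0.35  0.  ]
0.05 [0.44513192 0.07885838 0.05      ] [0.44128242 0.07829526 0.05      ] [-0.29 -0.34  0.  ]
0.055 [0.44386219 0.07929437 0.055     ] [0.44140307 0.07781917 0.055     ] [-0.15 -0.34  0.  ]
0.06 [0.44259246 0.07973036 0.06      ] [0.44152371 0.07734308 0.06      ] [-0.02 -0.33  0.  ]
0.065 [0.44132273 0.08016634 0.065     ] [0.44164436 0.07686699 0.065     ] [ 0.11 -0.33  0.  ]
```

{"api": "apply_moves", "payload": {"rows": [[[-0.1,-0.4,2],[0,0,0],0],[[0,0,3],[0,0,0],0],[[0,0,3],[0,0,0],0],[[0,0,2],[0,0,0],0],[[0,0,0.6],[0,0,0],0],[[0,0,0.3],[0,0,0],0],[[0,0,0],[0,0,0],0],[[0,0,0],[0,0,0],0]]}}

```text
time: 2.75
eef_pos: [0.4442, 0.0787, 0.0919]
tcp_rot: [0.45, 3.108, 0.001]
contact_force: [-0.1, 0.7, -0.3]
gripper_width: 0.001
grasp_force: 0.0
```

{"api": "apply_moves", "payload": {"rows": [[[0,0,0.2],[0,0,0],0],[[0,0,0.2],[0,0,0],0],[[0,0,0],[0,0,0],0]]}}

```text
time: 3.05
eef_pos: [0.4435, 0.0783, 0.087]
tcp_rot: [0.451, 3.109, 0.0]
contact_force: [0.6, 0.5, -0.4]
gripper_width: 0.001
grasp_force: 0.0
```

{"api": "apply_moves", "payload": {"rows": [[[0,0,0.2],[0,0,0],0],[[0,0,0.2],[0,0,0],0],[[0,0,0],[0,0,0],0]]}}

```text
time: 3.35
eef_pos: [0.4433, 0.0783, 0.0827]
tcp_rot: [-0.451, -3.109, 0.0]
contact_force: [-0.3, -0.2, 0.1]
gripper_width: -0.002
grasp_force: 0.0
```

{"api": "apply_moves", "payload": {"rows": [[[0,0,0.2],[0,0,0],0],[[0,0,0.2],[0,0,0],0],[[0,0,0],[0,0,0],0]]}}

```text
time: 3.65
eef_pos: [0.4436, 0.0784, 0.0789]
tcp_rot: [0.45, 3.109, 0.0]
contact_force: [0.7, -0.3, 3.1]
gripper_width: -0.001
grasp_force: 1.2
```

{"api": "apply_moves", "payload": {"rows": [[[0,0,0.2],[0,0,0],0],[[0,0,0],[0,0,0],0]]}}

```text
time: 3.85
eef_pos: [0.4436, 0.0784, 0.0769]
tcp_rot: [0.451, 3.109, 0.0]
contact_force: [-0.6, 0.1, 4.0]
gripper_width: 0.003
grasp_force: 1.8
```

{"api": "apply_moves", "payload": {"rows": [[[0,0,0.2],[0,0,0],0],[[0,0,0],[0,0,0],0]]}}

```text
time: 4.05
eef_pos: [0.4436, 0.0783, 0.0749]
tcp_rot: [0.451, 3.109, 0.0]
contact_force: [-1.5, 0.2, 4.7]
gripper_width: 0.002
grasp_force: 2.3
```

{"api": "apply_moves", "payload": {"rows": [[[0,0,0.1],[0,0,0],0],[[0,0,0.1],[0,0,0],0],[[0,0,0],[0,0,0],0]]}}

```text
time: 4.35
eef_pos: [0.4437, 0.0784, 0.0743]
tcp_rot: [0.45, 3.109, 0.0]
contact_force: [-7.2, -2.1, 28.0]
gripper_width: -0.002
grasp_force: 14.4
```

The force jumped to 28 N, so the button hit its stop and is fully pressed. Next I lift off and go over to the bush.

{"api": "apply_moves", "payload": {"rows": [[[0,0,-1],[0,0,0],0],[[0,0,-3],[0,0,0],0],[[0,0,-4],[0,0,0],0],[[-2,0.8,-3],[0,0,0],0],[[-3,1.3,-1.6],[0,0,0],0],[[-4,1.8,0],[0,0,0],0],[[-3,1.3,0],[0,0,0],0],[[0,0,0],[0,0,0],0],[[0,0,0],[0,0,0],0],[[0,0,0],[0,0,0],0]]}}

```text
time: 5.35
eef_pos: [0.5718, 0.0939, 0.1983]
tcp_rot: [-0.45, -3.107, 0.001]
contact_force: [-0.5, 0.2, 0.9]
gripper_width: -0.004
grasp_force: 0.0
```

```bash
python3 - <<'E'
from h import *
from rig import status
import cv2
s=status.observe(); im=eyes.snapshot("wrist")
np.save("s2.npy",s,allow_pickle=True)
cv2.imwrite("pics/w2.png",im[:,:,::-1]); print(s["time"],s["eef_pos"],s["contact_force"])
E
```

```text
5.35 [0.57179953 0.09394866 0.19831935] [-0.49577136  0.16984414  0.94978988]
```

View pics/w2.png

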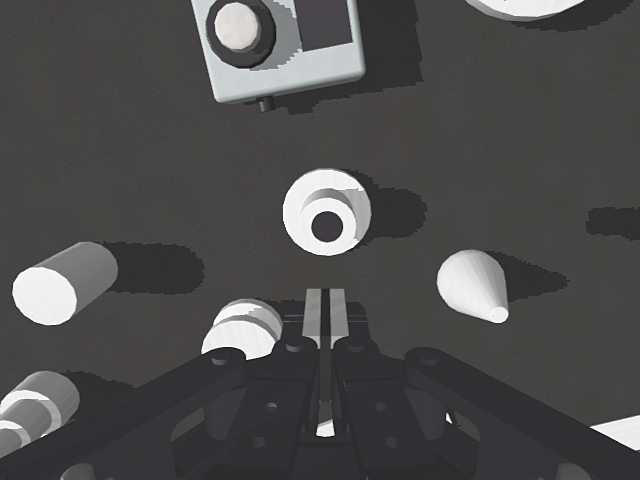

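The bush's bore is centred at about (327,227), in front of the fingertips. The recorder is at the top of the picture, and the pulley and cone are off to the sides.

```bash
python3 - <<'E'
from h import *
s=np.load("s2.npy",allow_pickle=True).item()
T=pose(s)@eyes.get_calibration("wrist")["hand_eye"]
w=atz("wrist",327,227,.05,T); print(w,shift(s,[w[0],w[1],.094]))
b=np.array([w[0],w[1],.2]); c=np.array([.4836,-.378,.2]); print(pose(s)[:3,:3].T@(c-b)*100)
E
```

```text
[0.57490373 0.09424827 0.05      ] [-0.31  0.13 10.43]
[-4.64945121e+00 -4.78741006e+01  3.33872863e-02]
```

{"api": "apply_moves", "payload": {"rows": [[[-0.2,0.1,2],[0,0,0],0],[[0,0,3],[0,0,0],0],[[0,0,3],[0,0,0],0],[[0,0,1.6],[0,0,0],0],[[0,0,0.8],[0,0,0],0],[[0,0,0],[0,0,0],0],[[0,0,0],[0,0,0],0],[[0,0,0],[0,0,0],0]]}}

```text
time: 6.2
eef_pos: [0.5762, 0.0947, 0.0962]
tcp_rot: [0.45, 3.107, 0.001]
contact_force: [-0.2, -0.1, -0.3]
gripper_width: 0.002
grasp_force: 0.0
```

{"api": "apply_moves", "payload": {"rows": [[[0,0,0],[0,0,0],0],[[0,0,0],[0,0,0],0],[[0,0,0],[0,0,0],0],[[0,0,0],[0,0,0],0],[[0,0,0],[0,0,0],0],[[0,0,0],[0,0,0],0],[[0,0,0],[0,0,0],0],[[0,0,0],[0,0,0],0],[[0,0,0],[0,0,0],0],[[0,0,0],[0,0,0],0]]}}

```text
time: 7.2
eef_pos: [0.5755, 0.0945, 0.095]
tcp_rot: [0.45, 3.109, 0.0]
contact_force: [0.4, -0.5, -0.0]
gripper_width: 0.0
grasp_force: 0.0
```

{"api": "apply_moves", "payload": {"rows": [[[0,0,0],[0,0,0],0],[[0,0,0],[0,0,0],0],[[0,0,0],[0,0,0],0],[[0,0,0],[0,0,0],0],[[0,0,0],[0,0,0],0],[[0,0,0],[0,0,0],0],[[0,0,0],[0,0,0],0],[[0,0,0],[0,0,0],0]]}}

```text
time: 8.0
eef_pos: [0.5755, 0.0945, 0.095]
tcp_rot: [0.451, 3.109, 0.0]
contact_force: [-0.1, 0.2, -0.3]
gripper_width: 0.001
grasp_force: 0.0
```

{"api": "apply_moves", "payload": {"rows": [[[0,0,0],[0,0,0],0],[[0,0,0],[0,0,0],0],[[0,0,-2],[0,0,0],0],[[0,0,-4],[0,0,0],0],[[0,0,-4],[0,0,0],0],[[0,-2,-2],[0,0,0],0],[[-0.4,-4,0],[0,0,0],0],[[-0.4,-4.2,0],[0,0,0],0],[[-0.4,-4.2,0],[0,0,0],0],[[-0.4,-4.2,0],[0,0,0],0]]}}

```text
time: 9.0
eef_pos: [0.5375, -0.0898, 0.2152]
tcp_rot: [0.45, 3.109, -0.0]
contact_force: [0.3, -0.1, 0.4]
gripper_width: 0.002
grasp_force: 0.0
```

{"api": "apply_moves", "payload": {"rows": [[[-0.4,-4.2,0],[0,0,0],0],[[-0.4,-4.2,0],[0,0,0],0],[[-0.4,-4.2,0],[0,0,0],0],[[-0.4,-4.2,0],[0,0,0],0],[[-0.4,-4.2,0],[0,0,0],0],[[-0.4,-4.2,0],[0,0,0],0],[[-0.5,-4,0],[0,0,0],0],[[0,0,0],[0,0,0],0],[[0,0,0],[0,0,0],0],[[0,0,0],[0,0,0],0]]}}

```text
time: 10.0
eef_pos: [0.4829, -0.3757, 0.2148]
tcp_rot: [-0.45, -3.109, -0.001]
contact_force: [0.5, 0.3, 0.2]
gripper_width: 0.006
grasp_force: 0.0
```

```bash
python3 - <<'E'
from h import *
from rig import status
import cv2
s=status.observe(); im=eyes.snapshot("wrist")
np.save("s3.npy",s,allow_pickle=True)
cv2.imwrite("pics/w3.png",im[:,:,::-1]); print(s["time"],s["eef_pos"],s["contact_force"],shift(s,[.4836,-.378,.119]))
E
```

```text
10.0 [ 0.48293318 -0.37566176  0.214796  ] [0.47760655 0.26997625 0.19638953] [-0.14 -0.21  9.58]
```

View pics/w3.png

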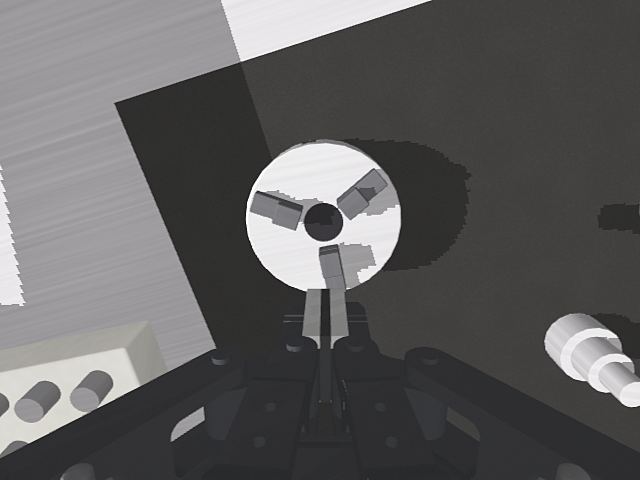

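The chuck bore is centred at about (324,222), and the jaws and rim are clearly visible around it.

```bash
python3 - <<'E'
from h import *
s=np.load("s3.npy",allow_pickle=True).item()
T=pose(s)@eyes.get_calibration("wrist")["hand_eye"]
w=atz("wrist",324,222,.055,T); print(w,shift(s,[w[0],w[1],.119]))
E
```

```text
[ 0.48519819 -0.37701749  0.055     ] [-0.26 -0.07  9.58]
```

{"api": "apply_moves", "payload": {"rows": [[[-0.2,-0.1,2],[0,0,0],0],[[0,0,3],[0,0,0],0],[[0,0,2.6],[0,0,0],0],[[0,0,1.3],[0,0,0],0],[[0,0,0.6],[0,0,0],0],[[0,0,0],[0,0,0],0],[[0,0,0],[0,0,0],0],[[0,0,0],[0,0,0],0],[[0,0,0],[0,0,0],0],[[0,0,0],[0,0,0],0]]}}

```text
time: 11.05
eef_pos: [0.4848, -0.3784, 0.1206]
tcp_rot: [0.451, 3.108, -0.001]
contact_force: [-0.0, -0.1, 0.4]
gripper_width: 0.002
grasp_force: 0.0
```

{"api": "apply_moves", "payload": {"rows": [[[0,0,0],[0,0,0],0],[[0,0,0],[0,0,0],0],[[0,0,0],[0,0,0],0],[[0,0,0],[0,0,0],0],[[0,0,0],[0,0,0],0],[[0,0,0],[0,0,0],0],[[0,0,0],[0,0,0],0],[[0,0,0],[0,0,0],0],[[0,0,0],[0,0,0],0],[[0,0,0],[0,0,0],0]]}}

```text
time: 12.05
eef_pos: [0.4846, -0.3781, 0.12]
tcp_rot: [-0.451, -3.109, -0.0]
contact_force: [0.0, 0.2, -0.0]
gripper_width: -0.001
grasp_force: 0.0
```

{"api": "apply_moves", "payload": {"rows": [[[0,0,0],[0,0,0],0],[[0,0,0],[0,0,0],0],[[0,0,0],[0,0,0],0],[[0,0,0],[0,0,0],0],[[0,0,0],[0,0,0],0],[[0,0,0],[0,0,0],0]]}}

```text
time: 12.65
eef_pos: [0.4846, -0.3781, 0.12]
tcp_rot: [-0.45, -3.109, -0.0]
contact_force: [-0.1, -0.9, -0.1]
gripper_width: 0.005
grasp_force: 0.0
```

```bash
python3 - <<'E'
from rig import status, bot
s=status.observe(); print(s["time"],s["eef_pos"],s["contact_force"])
print(bot.sign_off())
E
```

```text
12.65 [ 0.48461365 -0.37808846  0.11997336] [-0.06597325 -0.88084069 -0.13155153]
the job is handed in; nothing more can be done
None
```

I pressed the recorder button fully down, pointed about 26 mm above the bush for about two seconds, then held at the same height over the chuck centre for about two seconds, and handed in still pointing there at 12.65 s.

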